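Fetch the bottle from the three-bar compartment

ROBOT

A 7-joint arm with a two-finger parallel gripper is mounted at the origin on a cart in front of the work surface, level with it; the furniture and walls round the work are solid. World frame = base frame: x ahead of the robot, y to its left, z up, the work surface at z = 0. Lengths are in mm, angles in rad, forces in N, time in s.
With the tool pointing down it reaches from about 400 to 875 mm from the base axis. Payload 6.5 kg.
Tool frame: the origin (TCP) lies midway between the tips of the shut fingers; the grasp point (between the pads) lies 19 mm behind it (r.hold_point_z is the distance from the TCP to the grasp point, in mm); z points along the fingers, y is the line along which they close (so a half turn about z gives the same grasp; the last joint's range is limited). The gripper opens to 88 mm and grips with 3 to 60 N. Pads are 18 mm wide; open, the fingers measure 123 mm over their backs; the gripper's body (75 mm by 187 mm) begins 45 mm behind the grasp point.
Start: joints at [0.621, 0.536, -0.004, 1.538, 0.003, 1.067, -0.071], TCP at [502.543, -412.238, 238.716] pointing down, gripper open.
Joint ranges: [-2.7, 2.7], [-0.37, 2.16], [-1.27, 1.26], [0.24, 2.4], [-1.31, 4.45], [0.19, 1.91], [-2.76, 2.76]. Speed limits (rad/s): [2.39, 2.39, 3.14, 3.14, 3.14, 3.14, 3.14].

INTERFACE

Orientations are given as a rotation vector (axis times angle).
In Python, from station import r gives the robot as it stands.
- The arm moves only by the tool step_arm, never from a script. Its argument "steps" is a list of rows, each a list of 3 entries, a list of its own where there are three numbers: the opening, from 0 (shut) to 1 (fully open), then the shift along the tool's x, y, z in m, then the turn about the tool's z in rad. A call has 1 to 8 rows; each row is the pose to reach, as a shift and turn from the pose commanded when the call began, along the tool's axes at that moment; what a row does not reach only later rows make up. A row lasts 1/12 s, in which the tool goes at most 41.7 mm and 7.16 degrees, less where a joint would pass 70% of its speed; a pose out of reach is approached as far as the arm can. A call with a gripper value outside its range is refused whole. The fingers move at their own pace and stop on an object; "newtons" is the grip in N (left out, the last holds). Time passes only in rows, so rows that repeat a pose let the fingers close. It gives the time, the measured TCP pose, the force, the opening and the grip force at its end, in the units of the state.
- r.get_obs(): the state, without advancing time (a new reading comes with each control period).
- r.snapshot(name): name is "side" or "top"; returns a dict with "color" (480x640x3 uint8, blue, green, red), "camera_matrix" (3x3 intrinsics, pixels), "dist" ([k1, k2, p1, p2, k3] as OpenCV has them; the pictures are not rectified), "cam_to_world" (4x4, takes a point from camera to world coordinates). Camera axes: x right, y up, looking along -z (the intrinsics and any distortion apply to the point x, -y, -z); pixel columns grow to the right and rows downward; lengths in mm; the calibration is good to about 2 mm. A picture is of the moment at which its call begins. There is no depth.
- r.job_done(): hands the job in; it is judged then, once.
Trained networks look in a picture, given as the dict that the camera call returned (one of the last four; its "shot" number tells which), for a name from the list of things; names that differ only in an ending like _2 or _b are one class to them, and where a whole thing is asked for, a point or a joint stands for the part that bears it (a point fixed in the world has none). Each returns a list of dicts, best first, with "conf" (0 to 1); they miss things now and then, are a little off and sometimes report something else, mostly with a low value. They report only what shows in the picture. A call takes as long as a camera call.
- r.cut_out(picture, thing): "mask" (480x640 bool, what is visible of it).
- r.landmark_of(picture, thing): "position" ([x, y, z] in mm, in world coordinates, good to about 4 mm: a listed point, or the origin of a listed thing).
The state is a dict: "time_s": time; "joint_positions": joint angles; "joint_velocities": joint speeds; "joint_torque": joint torques, N m; "position": TCP position; "ee_rot": TCP orientation; "ft_force": force on the tool from outside, world axes, zero at the start; "moment": the same for the moment, N m; "finger_gap": finger opening in mm; "gripper_force": force on a finger pad.
Only numpy, scipy, OpenCV 4.12 (cv2) and the standard library are available. Lean on these libraries where they do the work, as an engineer would, in place of code of your own. Each camera call takes 0.05 s, during which the arm holds its last target. There are 200 camera calls.

TASK

One of the three closed wooden boxes in the row has three raised bars on its lid: swing that lid, and only that one, right back to its stop, take out the bottle and lay it down on its side in the white basket, without dropping it in. Then shut the lid fully again, and do not push about or knock over the bottles standing around.

Things in the scene. Friction and masses are not known exactly. Their poses are not given: they have to be found in the camera images.
- box_three: The wanted box, its lid has three raised bars: light wood, fixed, 116 deep (x) x 100 wide (y) x 52 mm high, walls 5, floor 6 mm; one of three equal boxes in a row (106 mm apart, any order) on a fixed 10 mm board. Origin: centre of its underside, 10 mm above the bench; y runs along the row, +x is the hinge side, away from the robot.
- lid_three (a joint): Angle of the three-bar lid: 0 shut, grows as its front edge rises, stop at 1.75 rad (leaning back past upright). Stiff friction hinge, about 0.25 N m, so it stays at any angle where it is left; 2 to 4 N at the front edge moves it.
- lid_three_hinge (a point): Three-bar lid's hinge line, mid-width: 58 mm behind box_three's centre, 52.5 mm above its origin. Axes turn with the lid: shut, x points away from the robot, z up. Lid plate: 128 mm from the hinge towards -x (12 mm past the box front), 100 wide, z 0 to 8 mm. Bars on top: 10 x 80 x 5 mm, along y, 23, 45 and 67 mm from the hinge.
- lid_three_pull (a point): Grip point of the three-bar lid's pull, an upright wooden fin: 28 mm long (x), 11 mm thick (y), its top 36 mm above the lid's top face. The point is 24 mm above the lid's top face, 112 mm in front of the hinge, in the middle of the width. Axes as the hinge point. With the lid fully open the fin points back, away from the robot.
- bottle_three: The wanted bottle: slim brown squeeze bottle, 32 mm diameter, 57 mm long body, 28 mm cap to 67 mm, thin needle tip to 90 mm, about 40 g, hidden under the three-bar lid. It lies along the box's x axis on two low ribs, in the middle of the width, tip towards the robot. Origin: centre of its base; z axis: towards the tip.
- bottle_three_mid (a point): Middle of the wanted bottle's body, on its axis, 28 mm from the base (where to grip, across the 32 mm). In the box it is about 25 mm above the box's underside.
- carrier: White slotted plastic basket, fixed, 130 x 152 x 59 mm (152 along its y axis), to the right of the boxes. Origin: centre of its underside; floor 3 mm thick, 100 (x) x 118 mm (y) inside at the bottom, rim at 57 mm, 108 x 130 mm inside.
- lid_one (a joint): Angle of the lid with one raised bar: 0 shut. Must stay shut.
- lid_two (a joint): Angle of the lid with two raised bars: 0 shut. Must stay shut.
- slim_bottle_a: Bystander: slim whitish squeeze bottle, 32 mm across, standing at the back. Origin: centre of its underside.
- round_bottle_b: Bystander: brown round squeeze bottle, 50 mm across, about 99 mm tall, standing at the back. Origin: centre of its underside.
- slim_bottle_b: Bystander: slim brown squeeze bottle, 32 mm across, standing behind the gap between boxes and basket. Origin: centre of its underside.

How it is judged (in metres and radians):
On the way, in this order (a step that is already met when the one before it is completed fails the run):
1. the three-bar lid is swung right back to its stop (at least 1.6 of 1.75 rad) (value of joint lid_three above 1.6 rad), for 0.2 s.
2. the bottle lies in the basket, let go (x of bottle_three_mid in the frame of carrier between -0.05 and 0.05 m and y of bottle_three_mid in the frame of carrier between -0.062 and 0.062 m and z of bottle_three_mid in the frame of carrier between 0.008 and 0.035 m and contact force between the fingers and bottle_three below 0.05 N and angle between bottle_three's own z axis and vertical above 1.2 rad), for 0.2 s.
At the end, for the whole second after the job is handed in: The bottle lies on its side (within 20 degrees of level) in the white basket, its middle within 50 mm (x), 62 mm (y) of the basket's centre and 8 to 35 mm above its underside, released, at rest; all three lids are shut (under 0.035 rad, 4.5 mm at the front edge) (all of step 2 and linear speed of bottle_three below 0.03 m/s and value of joint each of lid_three, lid_one, lid_two below 0.035 rad); the robot touches nothing.
It fails at once if a wrong lid is opened (over 0.12 rad) (value of joint any of lid_one, lid_two above 0.12 rad).
It fails at once if the bottle is let go over the basket with its middle more than 75 mm above the bench (a drop of over 50 mm) (horizontal distance between bottle_three_mid and carrier below 0.1 m and height (world z) of bottle_three_mid above 0.075 m and contact force between the fingers and bottle_three below 0.05 N).
It fails at once if a bystander is knocked over (tilted past 0.5 rad) or pushed more than 40 mm (angle between any of slim_bottle_a, round_bottle_b, slim_bottle_b's own z axis and vertical above 0.5 rad or distance of any of slim_bottle_a, round_bottle_b, slim_bottle_b from where it was at the start of the episode above 0.04 m).
It also fails if it takes over 72 s, if anything falls off the work surface, if the arm or the gripper's body presses on something with over 40 N, if the wrist force passes 120 N, or if a joint passes its speed limit or range.

## Working session

There is one attempt and no reset: what is moved stays moved. The work goes in short steps, Python scripts to look and compute and a tool call to move; the robot and the scene stay as the last step left them, time stands still between calls to the robot, and variables do not carry over. Pictures are saved under pics/ and viewed, at most 10 in all, crops included, and the job is handed in when it is done.

Besides the shell and the picture viewer there is one more tool, called after "Call:" as name(argument=value, ...) on one line, values as JSON. step_arm: Moves the arm, as the interface text tells. Its arguments: {"type":"object","properties":{"steps":{"type":"array"},"newtons":{"type":"number"}},"required":["steps"]}

```bash
mkdir -p pics; cat > h.py <<'E'
from station import r
import numpy as np, cv2
from scipy.spatial.transform import Rotation as R
def st():
    o=r.get_obs(); print(o['time_s'],np.round(o['position'],1),np.round(o['ee_rot'],3),'F',np.round(o['ft_force'],1),o['finger_gap'],o['gripper_force'],np.round(o['joint_positions'],2))
    print(np.round(R.from_rotvec(o['ee_rot']).as_matrix(),3).tolist())
    return o
E
python3 - <<'E'
from h import *
st()
for n in ['top','side']:
    s=r.snapshot(n); cv2.imwrite(f'pics/{n}0.png',s['color'])
    for t in ['box_three','lid_three_hinge','lid_three_pull','carrier','slim_bottle_a','round_bottle_b','slim_bottle_b','lid_one','lid_two']:
        try: print(n,t,[(np.round(d['position']).tolist(),round(d['conf'],2)) for d in r.landmark_of(s,t)[:3]])
        except Exception as e: print(t,e)
E
```

```text
0.0 [ 502.1 -411.9  237.9] [-2.838e+00 -1.343e+00  1.000e-03] F [-0.2 -0.7  0.1] 88.11326662980157 0.0 [ 0.62  0.54 -0.    1.54  0.    1.07 -0.07]
[[0.634, 0.773, -0.001], [0.773, -0.634, 0.001], [-0.0, -0.002, -1.0]]
top box_three [([482.0, 95.0, 10.0], 0.59), ([674.0, 244.0, -4.0], 0.16)]
top lid_three_hinge [([540.0, 100.0, 65.0], 0.65)]
top lid_three_pull [([432.0, 90.0, 96.0], 0.67)]
top carrier [([436.0, -270.0, 2.0], 0.67), ([429.0, 89.0, 94.0], 0.49)]
top slim_bottle_a [([678.0, 243.0, -4.0], 0.51)]
top round_bottle_b [([675.0, 30.0, 0.0], 0.63)]
top slim_bottle_b [([678.0, 243.0, -4.0], 0.51)]
lid_one it knows: bottle_three, bottle_three_mid, box_three, carrier, lid_three_hinge, lid_three_pull, round_bottle, slim_bottle
lid_two it knows: bottle_three, bottle_three_mid, box_three, carrier, lid_three_hinge, lid_three_pull, round_bottle, slim_bottle
side box_three [([482.0, 95.0, 10.0], 0.93)]
side lid_three_hinge [([540.0, 98.0, 62.0], 0.67)]
side lid_three_pull [([430.0, 90.0, 89.0], 0.82)]
side carrier [([436.0, -275.0, 0.0], 0.94)]
side slim_bottle_a [([647.0, -152.0, -0.0], 0.88), ([673.0, 247.0, -0.0], 0.64)]
side round_bottle_b [([671.0, 29.0, 1.0], 0.66)]
side slim_bottle_b [([647.0, -152.0, -0.0], 0.88), ([673.0, 247.0, -0.0], 0.64)]
lid_one it knows: bottle_three, bottle_three_mid, box_three, carrier, lid_three_hinge, lid_three_pull, round_bottle, slim_bottle
lid_two it knows: bottle_three, bottle_three_mid, box_three, carrier, lid_three_hinge, lid_three_pull, round_bottle, slim_bottle
```

View pics/top0.png

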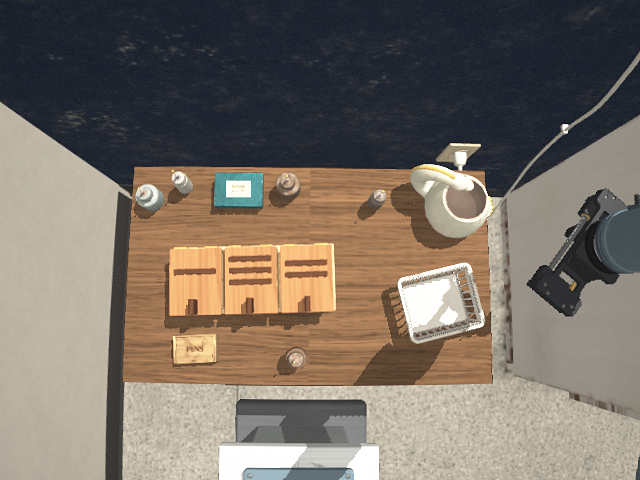

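View pics/side0.png

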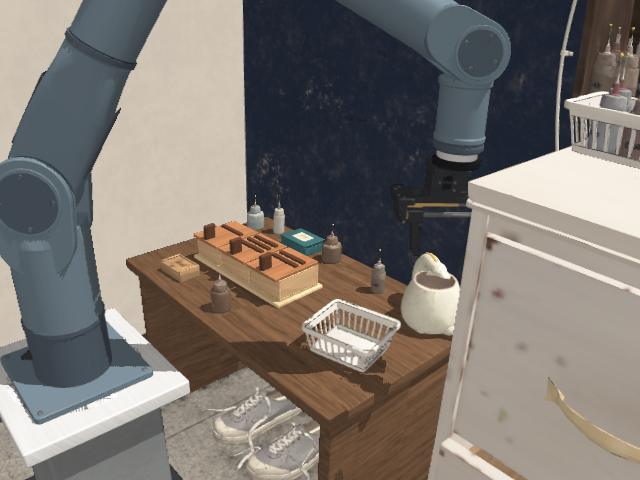

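The three-bar lid is the middle one in the row (top pixel about 250,279). The basket is at about (441,303) and slightly turned. Next I measure both yaws from the masks.

```bash
cat >> h.py <<'E'
def ray(s,uv,z):
    uv=np.array(uv,float).reshape(-1,1,2); p=cv2.undistortPoints(uv,np.array(s['camera_matrix']),np.array(s['dist']))[:,0]
    T=np.array(s['cam_to_world']); d=np.c_[p[:,0],-p[:,1],-np.ones(len(p))]@T[:3,:3].T
    return T[:3,3]+d*((z-T[2,3])/d[:,2])[:,None]
def rect(s,t,z):
    m=r.cut_out(s,t)[0]['mask'].astype(np.uint8)
    c=max(cv2.findContours(m,0,2)[0],key=cv2.contourArea)[:,0]
    q=cv2.minAreaRect(ray(s,c,z)[:,:2].astype(np.float32)); return q
E
python3 - <<'E'
from h import *
s=r.snapshot('top')
print('corners',np.round(ray(s,[(169,317),(335,311),(170,248),(334,243)],70.5)))
print('bars',np.round(ray(s,[(229,259),(271,257),(229,282),(271,281),(250,299)],75.5)))
for t,z in [('box_three',70.5),('lid_three_pull',70.5),('carrier',57)]:
    print(t,rect(s,t,z))
cv2.imwrite('pics/crop0.png',cv2.resize(s['color'][225:365,155:500],None,fx=2.3,fy=2.3,interpolation=cv2.INTER_CUBIC))
for k in range(4):
  for n in ['top','side']:
    s=r.snapshot(n)
    print(n,[(t,np.round(r.landmark_of(s,t)[0]['position'],1).tolist()) for t in ['box_three','lid_three_hinge','lid_three_pull','carrier']])
E
```

```text
corners [[403. 244.  70.]
 [418. -69.  70.]
 [534. 248.  70.]
 [547. -67.  70.]]
bars [[514. 133.  76.]
 [518.  53.  76.]
 [470. 131.  76.]
 [473.  52.  76.]
 [439.  91.  76.]]
box_three ((475.7138671875, 89.33467102050781), (130.47796630859375, 103.65525817871094), 2.965688705444336)
lid_three_pull ((476.4708251953125, 91.1004638671875), (128.8690948486328, 100.79013061523438), 2.4674456119537354)
carrier ((435.760009765625, -275.73394775390625), (132.67050170898438, 154.88914489746094), 14.116392135620117)
top [('box_three', [484.1, 93.6, 12.1]), ('lid_three_hinge', [540.6, 98.8, 63.8]), ('lid_three_pull', [430.4, 90.9, 94.3]), ('carrier', [434.9, -271.5, -0.3])]
side [('box_three', [483.1, 94.5, 9.8]), ('lid_three_hinge', [543.6, 100.2, 61.3]), ('lid_three_pull', [431.9, 90.3, 89.3]), ('carrier', [434.8, -275.6, -2.8])]
top [('box_three', [482.8, 94.6, 6.4]), ('lid_three_hinge', [539.3, 98.0, 61.9]), ('lid_three_pull', [432.9, 90.3, 94.9]), ('carrier', [435.6, -271.5, 0.6])]Traceback (most recent call last):
  File "<stdin>", line 11, in <module>
IndexError: list index out of range
```

View pics/crop0.png

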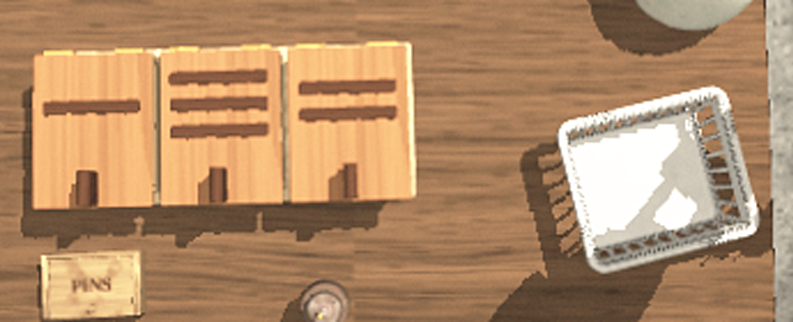

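Call:
step_arm(steps=[[1,[0.343,-0.374,0.05],0.831],[1,[0.343,-0.374,0.05],0.831],[1,[0.343,-0.374,0.05],0.831],[1,[0.343,-0.374,0.05],0.831],[1,[0.343,-0.374,0.05],0.831],[1,[0.343,-0.374,0.05],0.831],[1,[0.343,-0.374,0.05],0.831],[1,[0.343,-0.374,0.05],0.831]], newtons=15)

```text
time_s: 2.52
position: [456.1, -87.0, 206.7]
ee_rot: [3.14, 0.074, 0.001]
ft_force: [0.6, 0.9, 0.5]
finger_gap: 88.1
gripper_force: 0.0
```

```bash
cat >> h.py <<'E'
def go(x,y,z,ang):
    "shift in tool axes (m) and turn to bring TCP to world x,y,z mm, tool x at world angle ang (deg)"
    o=st(); M=R.from_rotvec(o['ee_rot']).as_matrix(); a=np.degrees(np.arctan2(M[1,0],M[0,0]))
    print('now ang',round(a,2),'shift',np.round(M.T@(np.array([x,y,z])-o['position'])/1000,4).tolist(),'turn',round(np.radians((a-ang+180)%360-180),3))
E
python3 -c "
from h import *
go(430,90.5,150,3)"
```

```text
2.5167 [456.1 -87.  206.7] [3.14e+00 7.40e-02 1.00e-03] F [0.6 0.9 0.5] 88.10828199708311 0.0 [ 0.04  0.26  0.06  2.05 -0.02  0.83 -1.41]
[[0.999, 0.047, 0.001], [0.047, -0.999, -0.0], [0.001, 0.0, -1.0]]
now ang 2.7 shift [-0.0178, -0.1785, 0.0566] turn -0.005
```

Call:
step_arm(steps=[[1,[-0.018,-0.1785,0.056],0],[1,[-0.018,-0.1785,0.056],0],[1,[-0.018,-0.1785,0.056],0],[1,[-0.018,-0.1785,0.056],0],[1,[-0.018,-0.1785,0.056],0],[1,[-0.018,-0.1785,0.056],0],[1,[-0.018,-0.1785,0.1],0],[1,[-0.018,-0.1785,0.129],0]])

```text
time_s: 3.18
position: [430.8, 89.0, 77.5]
ee_rot: [-3.14, -0.084, -0.007]
ft_force: [-0.5, -0.4, -0.5]
finger_gap: 88.0
gripper_force: 0.0
```

```bash
python3 -c "
from h import *
go(430,90.5,77,3)
s=r.snapshot('side'); cv2.imwrite('pics/side1.png',cv2.resize(s['color'][180:320,150:350],None,fx=3.5,fy=3.5))"
```

```text
3.1833 [430.8  89.   77.5] [-3.14  -0.084 -0.007] F [-0.5 -0.4 -0.5] 88.01820831416765 0.0 [-0.28  0.47 -0.03  2.19  0.03  0.49 -1.86]
[[0.999, 0.053, 0.004], [0.053, -0.999, 0.001], [0.004, -0.001, -1.0]]
now ang 3.06 shift [-0.0007, -0.0016, 0.0005] turn 0.001
```

View pics/side1.png

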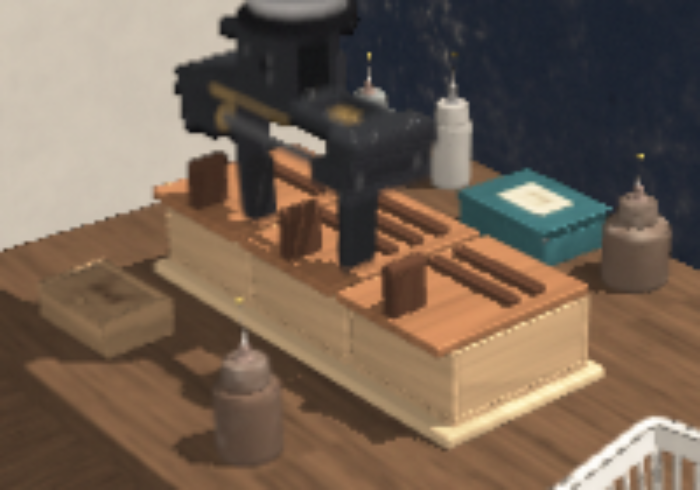

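The fingers straddle the middle (three-bar) fin at crop pixel (300,230). Closing on it.

Call:
step_arm(steps=[[0,[0,0,0],0],[0,[0,0,0],0],[0,[0,0,0],0],[0,[0,0,0],0],[0,[0,0,0],0],[0,[0,0,0],0],[0,[0,0,0],0],[0,[0,0,0],0]], newtons=15)

```text
time_s: 3.9
position: [429.3, 88.7, 77.9]
ee_rot: [-3.14, -0.083, -0.001]
ft_force: [-0.8, -0.6, -0.4]
finger_gap: 37.1
gripper_force: 0.0
```

```bash
python3 -c "
from h import *
st()
c=np.array([-110.5,32+2]) 
for d in range(0,106,5):
    t=np.radians(d); x=c[0]*np.cos(t)+c[1]*np.sin(t); z=-c[0]*np.sin(t)+c[1]*np.cos(t)
    print(d,round(x-c[0],1),round(z-c[1],1))"
```

```text
3.9 [429.3  88.7  77.9] [-3.14e+00 -8.30e-02 -1.00e-03] F [-0.8 -0.6 -0.4] 37.06769511584447 0.0 [-0.28  0.46 -0.04  2.19  0.03  0.49 -1.86]
[[0.999, 0.053, 0.001], [0.053, -0.999, 0.0], [0.001, -0.0, -1.0]]
0 0.0 0.0
5 3.4 9.5
10 7.6 18.7
15 12.6 27.4
20 18.3 35.7
25 24.7 43.5
30 31.8 50.7
35 39.5 57.2
40 47.7 63.1
45 56.4 68.2
50 65.5 72.5
55 75.0 76.0
60 84.7 78.7
65 94.6 80.5
70 104.7 81.5
75 114.7 81.5
80 124.8 80.7
85 134.7 79.0
90 144.5 76.5
95 154.0 73.1
100 163.2 68.9
105 171.9 63.9
```

Call:
step_arm(steps=[[0,[0,0,0],0],[0,[0,0,0],0],[0,[0,0,0],0],[0,[0,0,0],0],[0,[0,0,0],0],[0,[0,0,0],0]])

```text
time_s: 4.4
position: [428.9, 92.0, 77.5]
ee_rot: [-3.137, -0.087, -0.001]
ft_force: [-1.9, 11.0, -1.2]
finger_gap: 10.8
gripper_force: 15.0
```

Call:
step_arm(steps=[[0,[0,-0.003,0],0],[0,[0,-0.003,0],0],[0,[0.003,-0.003,-0.0095],0],[0,[0.0075,-0.003,-0.0185],0],[0,[0.0125,-0.003,-0.0275],0],[0,[0.018,-0.003,-0.0355],0],[0,[0.0245,-0.003,-0.0435],0],[0,[0.0245,-0.003,-0.0435],0]])

```text
time_s: 5.07
position: [450.8, 93.0, 121.2]
ee_rot: [3.14, 0.083, -0.01]
ft_force: [-8.6, 2.6, 8.0]
finger_gap: 11.0
gripper_force: 15.0
```

```bash
python3 -c "
from h import *
st()
s=r.snapshot('side'); cv2.imwrite('pics/side2.png',cv2.resize(s['color'][150:320,150:350],None,fx=3.2,fy=3.2))"
```

```text
5.0667 [450.8  93.  121.2] [ 3.14   0.083 -0.01 ] F [-8.6  2.6  8. ] 11.040903605991376 14.997116639278829 [-0.27  0.41 -0.04  2.11  0.02  0.63 -1.84]
[[0.999, 0.053, -0.006], [0.053, -0.999, -0.001], [-0.006, 0.0, -1.0]]
```

View pics/side2.png

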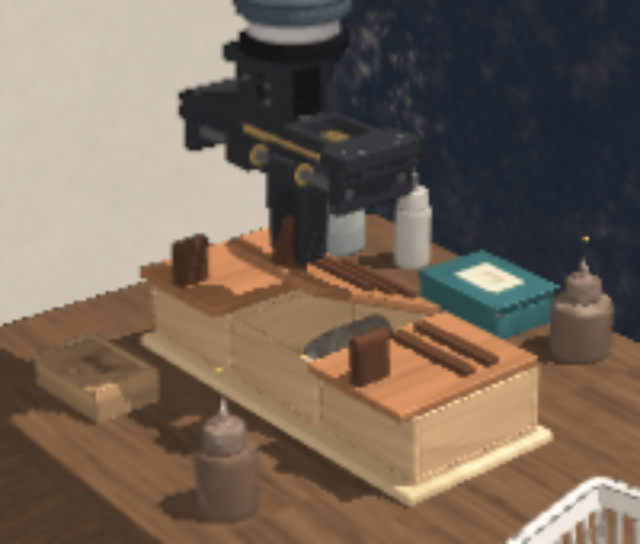

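The lid is lifting with the bottle showing below it (crop 350,335), and the neighbouring lids are still shut.

Call:
step_arm(steps=[[0,[0.005,0,-0.009],0],[0,[0.013,0,-0.016],0],[0,[0.021,0,-0.022],0],[0,[0.03,0,-0.027],0],[0,[0.039,0,-0.032],0],[0,[0.0485,0,-0.0355],0],[0,[0.059,0,-0.038],0],[0,[0.069,0,-0.04],0]])

```text
time_s: 5.78
position: [522.1, 95.8, 161.6]
ee_rot: [3.14, 0.082, -0.004]
ft_force: [-3.0, -0.8, 0.8]
finger_gap: 10.8
gripper_force: 15.0
```

Call:
step_arm(steps=[[0,[0.01,0,-0.001],0],[0,[0.02,0,-0.001],0],[0,[0.03,0,0],0],[0,[0.04,0,0.0015],0],[0,[0.05,0,0.004],0],[0,[0.0595,0,0.0075],0],[0,[0.068,0,0.011],0],[0,[0.068,0,0.011],0]])

```text
time_s: 6.45
position: [591.7, 98.5, 149.3]
ee_rot: [3.139, 0.081, -0.001]
ft_force: [1.3, -3.9, -1.7]
finger_gap: 10.8
gripper_force: 15.0
```

```bash
python3 -c "
from h import *
st()
s=r.snapshot('side'); cv2.imwrite('pics/side3.png',cv2.resize(s['color'][120:320,150:350],None,fx=2.8,fy=2.8))"
```

```text
6.45 [591.7  98.5 149.3] [ 3.139e+00  8.100e-02 -1.000e-03] F [ 1.3 -3.9 -1.7] 10.834634832940116 15.001651842844694 [-0.23  0.56 -0.02  1.75  0.02  0.84 -1.77]
[[0.999, 0.051, -0.0], [0.051, -0.999, -0.002], [-0.0, 0.002, -1.0]]
```

View pics/side3.png

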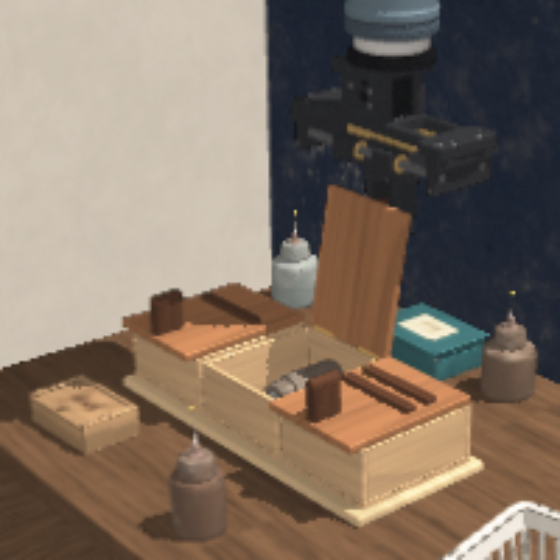

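Call:
step_arm(steps=[[0,[0.003,0,0.001],0],[0,[0.003,0,0.001],0],[0.4,[0.002,0,0],0],[0.4,[0.002,0,0],0],[0.4,[0.002,0,0],0],[0.4,[0.002,0,0],0],[0.4,[0.002,0,-0.035],0],[0.4,[0.002,0,-0.07],0]])

```text
time_s: 7.17
position: [590.8, 100.5, 218.9]
ee_rot: [3.14, 0.084, -0.007]
ft_force: [1.1, 0.4, 0.3]
finger_gap: 35.2
gripper_force: 0.0
```

```bash
python3 -c "
from h import *
go(480,94,215,3)
for n in ['top','side']*2:
    s=r.snapshot(n)
    for t in ['bottle_three_mid','bottle_three','box_three','lid_three_hinge','lid_three_pull']: print(n,t,[(np.round(d['position'],1).tolist(),round(d['conf'],2)) for d in r.landmark_of(s,t)[:2]])"
```

```text
7.1667 [590.8 100.5 218.9] [ 3.14   0.084 -0.007] F [1.1 0.4 0.3] 35.23639338069 0.0 [-0.23  0.47 -0.02  1.69  0.01  0.98 -1.77]
[[0.999, 0.054, -0.005], [0.054, -0.999, -0.001], [-0.005, 0.0, -1.0]]
now ang 3.07 shift [-0.111, 0.0006, 0.0044] turn 0.001
top bottle_three_mid [([498.7, 94.5, 36.6], 0.37)]
top bottle_three [([526.5, 95.3, 31.4], 0.39)]
top box_three [([481.4, 94.6, 8.8], 0.75)]
top lid_three_hinge [([539.2, 96.8, 60.3], 0.83)]
top lid_three_pull [([594.5, 95.4, 169.7], 0.85)]
side bottle_three_mid [([499.5, 88.3, 32.4], 0.43)]
side bottle_three [([532.7, 100.6, 32.2], 0.65), ([539.4, 103.1, 60.5], 0.18)]
side box_three [([484.4, 94.1, 7.6], 0.73)]
side lid_three_hinge [([540.3, 98.8, 61.8], 0.64)]
side lid_three_pull [([593.6, 97.1, 162.9], 0.65)]
top bottle_three_mid [([650.0, -162.5, -2.0], 0.59)]
top bottle_three []
top box_three [([485.0, 99.3, 6.7], 0.72)]
top lid_three_hinge [([540.0, 97.0, 61.6], 0.7)]
top lid_three_pull [([596.9, 97.5, 170.0], 0.6)]
side bottle_three_mid [([501.4, 89.8, 33.4], 0.72)]
side bottle_three [([532.0, 98.8, 30.6], 0.6)]
side box_three [([481.4, 95.4, 7.4], 0.85)]
side lid_three_hinge [([540.5, 100.2, 60.8], 0.95)]
side lid_three_pull [([594.5, 96.8, 161.3], 0.86)]
```

Call:
step_arm(steps=[[0.53,[-0.04,0,0],0],[0.53,[-0.08,0,0],0],[0.53,[-0.095,0.0005,0],0],[0.53,[-0.095,0.0005,0.01],0],[0.53,[-0.095,0.0005,0.045],0],[0.53,[-0.095,0.0005,0.085],0],[0.53,[-0.095,0.0005,0.125],0],[0.53,[-0.095,0.0005,0.125],0]])

```text
time_s: 9.03
position: [493.1, 93.7, 88.4]
ee_rot: [3.138, 0.084, -0.018]
ft_force: [-1.6, -0.7, 0.1]
finger_gap: 46.8
gripper_force: 0.0
```

```bash
python3 -c "
from h import *
go(496,95,20,3)
s=r.snapshot('side'); cv2.imwrite('pics/side4.png',cv2.resize(s['color'][170:310,180:330],None,fx=4,fy=4))"
```

```text
9.0333 [493.1  93.7  88.4] [ 3.138  0.084 -0.018] F [-1.6 -0.7  0.1] 46.82082813609695 0.0 [-0.25  0.52 -0.03  2.02  0.03  0.61 -1.82]
[[0.999, 0.053, -0.011], [0.053, -0.999, -0.003], [-0.011, 0.002, -1.0]]
now ang 3.05 shift [0.0038, -0.0013, 0.0683] turn 0.001
```

View pics/side4.png

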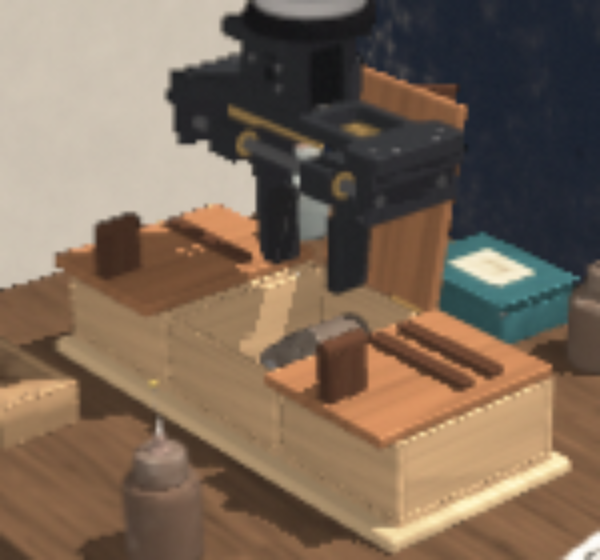

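Call:
step_arm(steps=[[0.53,[0.002,-0.001,0],0],[0.53,[0.002,-0.001,0.015],0],[0.53,[0.002,-0.001,0.03],0],[0.53,[0.002,-0.001,0.045],0],[0.53,[0.002,-0.001,0.055],0],[0.53,[0.002,-0.001,0.063],0],[0.53,[0.002,-0.001,0.068],0],[0.53,[0.002,-0.001,0.068],0]])

```text
time_s: 9.75
position: [499.7, 96.1, 27.2]
ee_rot: [-3.14, -0.083, -0.001]
ft_force: [0.3, 0.3, 0.9]
finger_gap: 47.1
gripper_force: 0.0
```

Call:
step_arm(steps=[[0.53,[-0.002,0.001,0.004],0],[0.53,[-0.002,0.001,0.006],0],[0.53,[-0.002,0.001,0.006],0],[0.53,[-0.002,0.001,0.006],0]])

```text
time_s: 10.08
position: [497.5, 94.8, 21.2]
ee_rot: [3.14, 0.083, 0.0]
ft_force: [0.6, 0.2, 0.4]
finger_gap: 46.7
gripper_force: 0.0
```

Call:
step_arm(steps=[[0.53,[0,0,0.0015],0],[0.2,[0,0,0.0015],0],[0.2,[0,0,0.0015],0],[0.2,[0,0,0.0015],0],[0.2,[0,0,0.0015],0],[0.2,[0,0,0.0015],0],[0.2,[0,0,0.0015],0],[0.2,[0,0,0.0015],0]], newtons=12)

```text
time_s: 10.75
position: [497.5, 94.8, 19.6]
ee_rot: [3.14, 0.083, 0.0]
ft_force: [-1.1, -1.1, 0.6]
finger_gap: 30.7
gripper_force: 12.0
```

Call:
step_arm(steps=[[0.2,[0,0,-0.01],0],[0.2,[0,0,-0.03],0],[0.2,[0,0,-0.06],0],[0.2,[0,0,-0.09],0],[0.2,[-0.01,0,-0.12],0],[0.2,[-0.02,0,-0.15],0],[0.2,[-0.02,0,-0.15],0],[0.2,[-0.02,0,-0.15],0]])

```text
time_s: 11.42
position: [478.2, 94.1, 171.5]
ee_rot: [-3.14, -0.083, -0.006]
ft_force: [0.5, -0.0, -0.8]
finger_gap: 31.2
gripper_force: 12.0
```

```bash
python3 -c "
from h import *
s=r.snapshot('side'); cv2.imwrite('pics/side5.png',cv2.resize(s['color'][100:310,150:360],None,fx=2.7,fy=2.7))
print([(t,[(np.round(d['position'],1).tolist(),round(d['conf'],2)) for d in r.landmark_of(s,t)[:2]]) for t in ['bottle_three_mid','bottle_three']])
go(436,-273,170,3)
for a in (104.1,-75.9): go(436,-273,170,a)"
```

```text
[('bottle_three_mid', [([478.6, 89.7, 185.2], 0.72)]), ('bottle_three', [([511.4, 101.6, 187.1], 0.82)])]
11.5667 [476.9  93.6 168.7] [ 3.14e+00  8.30e-02 -2.00e-03] F [ 0.3  0.  -1. ] 31.268031492119583 11.983530665565922 [-0.26  0.36 -0.04  2.02  0.02  0.76 -1.82]
[[0.999, 0.053, -0.002], [0.053, -0.999, -0.0], [-0.002, 0.0, -1.0]]
now ang 3.03 shift [-0.0602, 0.3639, -0.0011] turn 0.0
11.5667 [476.9  93.6 168.7] [ 3.14e+00  8.30e-02 -2.00e-03] F [ 0.3  0.  -1. ] 31.268031492119583 11.983530665565922 [-0.26  0.36 -0.04  2.02  0.02  0.76 -1.82]
[[0.999, 0.053, -0.002], [0.053, -0.999, -0.0], [-0.002, 0.0, -1.0]]
now ang 3.03 shift [-0.0602, 0.3639, -0.0011] turn -1.764
11.5667 [476.9  93.6 168.7] [ 3.14e+00  8.30e-02 -2.00e-03] F [ 0.3  0.  -1. ] 31.268031492119583 11.983530665565922 [-0.26  0.36 -0.04  2.02  0.02  0.76 -1.82]
[[0.999, 0.053, -0.002], [0.053, -0.999, -0.0], [-0.002, 0.0, -1.0]]
now ang 3.03 shift [-0.0602, 0.3639, -0.0011] turn 1.378
```

View pics/side5.png

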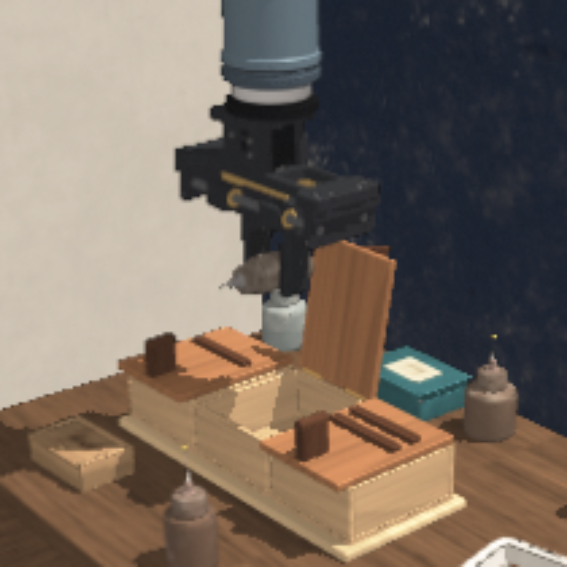

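Bottle held level, the lid stays back, the box is empty. Carrying to the basket.

Call:
step_arm(steps=[[0.2,[-0.006,0.03,0],-0.125],[0.2,[-0.012,0.06,0],-0.25],[0.2,[-0.018,0.1,0],-0.375],[0.2,[-0.025,0.14,0],-0.5],[0.2,[-0.032,0.18,0],-0.625],[0.2,[-0.038,0.21,0],-0.75],[0.2,[-0.045,0.25,0],-0.875],[0.2,[-0.051,0.28,0],-1.0]])

```text
time_s: 12.23
position: [441.2, -185.0, 168.2]
ee_rot: [-2.78, -1.46, 0.002]
ft_force: [1.1, -0.1, -0.7]
finger_gap: 31.2
gripper_force: 12.0
```

```bash
python3 -c "
from h import *
go(432,-260,110,104)"
```

```text
12.2333 [ 441.2 -185.   168.2] [-2.78e+00 -1.46e+00  2.00e-03] F [ 1.1 -0.1 -0.7] 31.230800947014583 11.983104144183017 [ 0.41  0.35 -0.12  2.04  0.06  0.76 -0.36]
[[0.568, 0.823, -0.002], [0.823, -0.568, 0.001], [-0.0, -0.002, -1.0]]
now ang 55.41 shift [-0.0669, 0.0352, 0.0582] turn -0.848
```

Call:
step_arm(steps=[[0.2,[-0.02,0.01,0],-0.124],[0.2,[-0.04,0.02,0],-0.248],[0.2,[-0.067,0.035,0.01],-0.372],[0.2,[-0.067,0.035,0.02],-0.496],[0.2,[-0.067,0.035,0.03],-0.62],[0.2,[-0.067,0.035,0.04],-0.744],[0.2,[-0.067,0.035,0.058],-0.848],[0.2,[-0.067,0.035,0.058],-0.848]])

```text
time_s: 12.9
position: [430.1, -257.4, 107.8]
ee_rot: [-1.933, -2.468, 0.001]
ft_force: [-0.9, -0.1, -0.8]
finger_gap: 30.9
gripper_force: 12.0
```

```bash
python3 -c "
from h import *
go(432,-260,5.5,104)
s=r.snapshot('side'); a=s['color'][190:400,260:480]; s2=r.snapshot('top'); b=s2['color'][190:400,330:550]
cv2.imwrite('pics/s6.png',cv2.resize(np.hstack([a,b]),None,fx=1.8,fy=1.8,interpolation=cv2.INTER_CUBIC))
print([(t,[(np.round(d['position'],1).tolist(),round(d['conf'],2)) for d in r.landmark_of(s,t)[:2]]) for t in ['bottle_three_mid','bottle_three','carrier']])"
```

```text
12.9 [ 430.1 -257.4  107.8] [-1.933e+00 -2.468e+00  1.000e-03] F [-0.9 -0.1 -0.8] 30.885696216326846 11.982480262813624 [ 0.66  0.5  -0.27  2.    0.21  0.67  0.51]
[[-0.239, 0.971, -0.006], [0.971, 0.24, 0.004], [0.005, -0.005, -1.0]]
now ang 103.86 shift [-0.0035, 0.0017, 0.1023] turn -0.003
[('bottle_three_mid', [([430.6, -258.5, 120.9], 0.54)]), ('bottle_three', [([427.8, -225.5, 122.6], 0.61)]), ('carrier', [([436.3, -274.1, -0.3], 0.69)])]
```

View pics/s6.png

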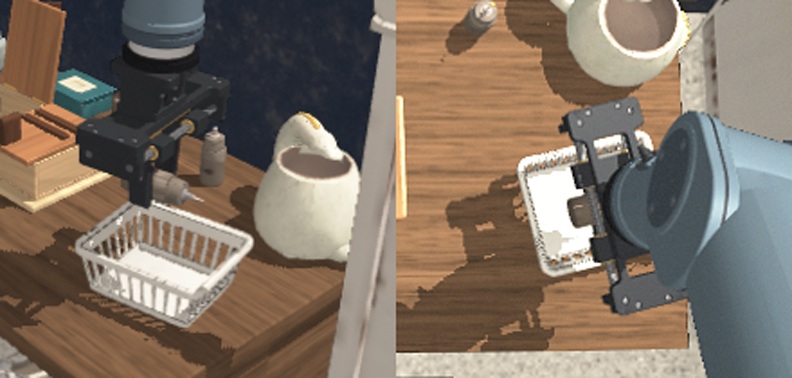

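Call:
step_arm(steps=[[0.2,[-0.003,0.001,0.01],0],[0.2,[-0.003,0.001,0.03],0],[0.2,[-0.003,0.001,0.05],0],[0.2,[-0.003,0.001,0.065],0],[0.2,[-0.003,0.001,0.078],0],[0.2,[-0.003,0.001,0.088],0],[0.2,[-0.003,0.001,0.096],0],[0.2,[-0.003,0.001,0.096],0]])

```text
time_s: 13.82
position: [433.7, -260.9, 14.3]
ee_rot: [-1.94, -2.469, 0.001]
ft_force: [-0.1, 0.2, -0.4]
finger_gap: 31.1
gripper_force: 12.0
```

Call:
step_arm(steps=[[0.2,[0,0,0.004],0],[0.2,[0,0,0.007],0],[0.2,[0,0,0.009],0],[0.2,[0,0,0.009],0],[0.2,[0,0,0.009],0]])

```text
time_s: 14.23
position: [434.4, -261.3, 6.8]
ee_rot: [1.941, 2.47, 0.0]
ft_force: [0.1, -0.3, -1.3]
finger_gap: 31.1
gripper_force: 12.0
```

Call:
step_arm(steps=[[0.2,[0,0,0.0015],0],[0.2,[0,0,0.0015],0],[0.45,[0,0,0.0015],0],[0.45,[0,0,0.0015],0],[0.45,[0,0,0.0015],0],[0.5,[0,0,0.0015],0],[0.5,[0,0,0.0015],0],[0.5,[0,0,0.0015],0]])

```text
time_s: 14.9
position: [434.3, -261.2, 5.0]
ee_rot: [1.941, 2.47, -0.0]
ft_force: [-0.5, -0.6, -0.2]
finger_gap: 44.3
gripper_force: 0.0
```

Call:
step_arm(steps=[[0.5,[0,0,0],0],[0.5,[0,0,-0.01],0],[0.5,[0,0,-0.03],0],[0.5,[0,0,-0.07],0],[0.5,[0,0,-0.11],0],[0.5,[0,0,-0.15],0],[0.5,[0,0,-0.19],0],[0.5,[0,0,-0.22],0]])

```text
time_s: 15.57
position: [434.7, -261.3, 229.1]
ee_rot: [1.939, 2.468, 0.001]
ft_force: [-0.4, -1.0, -0.6]
finger_gap: 44.4
gripper_force: 0.0
```

```bash
python3 -c "
from h import *
for n in ['side','top']:
    s=r.snapshot(n)
    print([(t,[(np.round(d['position'],1).tolist(),round(d['conf'],2)) for d in r.landmark_of(s,t)[:2]]) for t in ['bottle_three_mid','bottle_three','lid_three_pull','lid_three_hinge']])
go(593,99,230,3)
"
```

```text
[('bottle_three_mid', [([442.5, -263.5, 18.2], 0.63)]), ('bottle_three', [([437.8, -228.4, 18.8], 0.78)]), ('lid_three_pull', [([594.6, 96.1, 159.1], 0.63), ([539.5, 98.6, 63.1], 0.36)]), ('lid_three_hinge', [([437.1, -271.3, 0.6], 0.23)])]
[('bottle_three_mid', [([440.2, -260.4, 19.2], 0.61)]), ('bottle_three', [([433.2, -230.0, 16.4], 0.8)]), ('lid_three_pull', [([594.1, 98.3, 169.6], 0.66)]), ('lid_three_hinge', [([539.0, 96.4, 62.4], 0.89), ([591.6, 94.8, 171.6], 0.35)])]
16.0667 [ 433.6 -260.8  223.9] [-1.94  -2.468  0.   ] F [-0.3  0.6 -0.7] 44.098377827081116 0.0 [ 0.71  0.33 -0.32  1.91  0.13  0.92  0.57]
[[-0.236, 0.972, -0.002], [0.972, 0.236, 0.001], [0.002, -0.002, -1.0]]
now ang 103.68 shift [0.3119, 0.2399, -0.006] turn 1.757
```

Call:
step_arm(steps=[[0.4,[0.02,0.015,-0.006],0.124],[0.4,[0.04,0.03,-0.006],0.248],[0.4,[0.07,0.054,-0.006],0.372],[0.4,[0.1,0.077,-0.006],0.496],[0.4,[0.13,0.1,-0.006],0.62],[0.4,[0.16,0.123,-0.006],0.744],[0.4,[0.19,0.146,-0.006],0.868],[0.4,[0.22,0.169,-0.006],0.992]])

```text
time_s: 16.73
position: [545.6, -8.3, 230.3]
ee_rot: [-2.849, -1.324, 0.002]
ft_force: [0.1, -0.3, -0.2]
finger_gap: 35.1
gripper_force: 0.0
```

```bash
python3 -c "
from h import *
go(593,99,230,3)"
```

```text
16.7333 [545.6  -8.3 230.3] [-2.849e+00 -1.324e+00  2.000e-03] F [ 0.1 -0.3 -0.2] 35.125638370046815 0.0 [ 0.13  0.38 -0.25  1.81  0.11  0.96 -0.87]
[[0.645, 0.764, -0.001], [0.764, -0.645, -0.0], [-0.001, -0.001, -1.0]]
now ang 49.84 shift [0.1125, -0.033, 0.0002] turn 0.818
```

Call:
step_arm(steps=[[0.4,[0.03,-0.009,0],0.124],[0.4,[0.06,-0.018,0],0.248],[0.4,[0.09,-0.027,0],0.372],[0.4,[0.1125,-0.033,0],0.496],[0.4,[0.1125,-0.033,0],0.62],[0.4,[0.1125,-0.033,0],0.744],[0.4,[0.1125,-0.033,0],0.818],[0.4,[0.1125,-0.033,0],0.818]])

```text
time_s: 17.4
position: [591.8, 98.0, 230.0]
ee_rot: [3.14, 0.088, -0.003]
ft_force: [0.7, -0.4, -0.6]
finger_gap: 35.2
gripper_force: 0.0
```

```bash
python3 -c "
from h import *
go(593,98.8,149,3)"
```

```text
17.4 [591.8  98.  230. ] [ 3.14e+00  8.80e-02 -3.00e-03] F [ 0.7 -0.4 -0.6] 35.172222735806855 0.0 [-0.17  0.46 -0.1   1.68  0.05  1.   -1.8 ]
[[0.998, 0.056, -0.002], [0.056, -0.998, -0.001], [-0.002, 0.001, -1.0]]
now ang 3.2 shift [0.0014, -0.0008, 0.081] turn 0.004
```

Call:
step_arm(steps=[[0.4,[0.001,-0.001,0.02],0.004],[0.4,[0.001,-0.001,0.05],0.004],[0.4,[0.001,-0.001,0.07],0.004],[0.4,[0.001,-0.001,0.08],0.004],[0,[0.001,-0.001,0.08],0.004],[0,[0.001,-0.001,0.08],0.004],[0,[0.001,-0.001,0.08],0.004],[0,[0.001,-0.001,0.08],0.004]], newtons=15)

```text
time_s: 18.07
position: [594.2, 98.7, 152.5]
ee_rot: [-3.14, -0.085, -0.004]
ft_force: [1.9, -9.8, 1.5]
finger_gap: 10.9
gripper_force: 14.0
```

Call:
step_arm(steps=[[0,[0,0,0],0],[0,[0,0,0],0],[0,[0,0,0],0]])

```text
time_s: 18.32
position: [594.3, 98.6, 152.5]
ee_rot: [-3.14, -0.084, -0.004]
ft_force: [0.0, -2.2, 6.1]
finger_gap: 10.8
gripper_force: 15.0
```

```bash
python3 -c "
import numpy as np
c=np.array([-116,35]) 
f=lambda d:(lambda t:np.array([c[0]*np.cos(t)+c[1]*np.sin(t),-c[0]*np.sin(t)+c[1]*np.cos(t)]))(np.radians(d))
ref=99.5
for d in [94,88,82,76,70,64,58,58,52,46,40,34,28,22,16,16,11,7,3,0]:
    p=f(d)-f(ref);print(d,np.round(p,1))
    if d in(58,16): ref=d
"
```

```text
94 [-10.7   4.6]
88 [-22.7   8.5]
82 [-35.2  11.1]
76 [-47.8  12.4]
70 [-60.5  12.3]
64 [-73.1  11. ]
58 [-85.5   8.3]
58 [0. 0.]
52 [-12.  -4.]
46 [-23.6  -9.2]
40 [-34.6 -15.5]
34 [-44.8 -23. ]
28 [-54.2 -31.6]
22 [-62.7 -41. ]
16 [-70.1 -51.3]
16 [0. 0.]
11 [-5.3 -9.1]
7 [ -9.  -16.7]
3 [-12.2 -24.6]
0 [-14.1 -30.6]
```

Call:
step_arm(steps=[[0,[-0.0105,0,-0.0045],0],[0,[-0.0225,0,-0.0085],0],[0,[-0.035,0,-0.011],0],[0,[-0.048,0,-0.0125],0],[0,[-0.0605,0,-0.0125],0],[0,[-0.073,0,-0.011],0],[0,[-0.0855,0,-0.0085],0],[0,[-0.0855,0,-0.0085],0]])

```text
time_s: 18.98
position: [506.3, 95.2, 159.8]
ee_rot: [-3.139, -0.086, 0.001]
ft_force: [-2.3, 2.5, 1.7]
finger_gap: 10.8
gripper_force: 15.0
```

Call:
step_arm(steps=[[0,[-0.012,0,0.004],0],[0,[-0.0235,0,0.009],0],[0,[-0.0345,0,0.0155],0],[0,[-0.045,0,0.023],0],[0,[-0.054,0,0.0315],0],[0,[-0.0625,0,0.041],0],[0,[-0.07,0,0.051],0],[0,[-0.07,0,0.051],0]])

```text
time_s: 19.65
position: [440.2, 92.5, 108.3]
ee_rot: [-3.137, -0.087, -0.008]
ft_force: [6.5, 5.8, -6.4]
finger_gap: 11.0
gripper_force: 15.0
```

Call:
step_arm(steps=[[0,[-0.003,0.001,0.009],0],[0,[-0.006,0.001,0.0165],0],[0,[-0.009,0.001,0.0245],0],[0,[-0.011,0.001,0.03],0],[0,[-0.011,0.001,0.032],0],[0,[-0.011,0.001,0.032],0]])

```text
time_s: 20.15
position: [429.8, 92.1, 77.8]
ee_rot: [-3.137, -0.088, -0.008]
ft_force: [0.3, 8.3, 6.3]
finger_gap: 10.9
gripper_force: 15.0
```

Call:
step_arm(steps=[[0,[0,-0.002,0.002],0],[0,[0,-0.002,0.003],0],[0,[0,-0.002,0.003],0]])

```text
time_s: 20.4
position: [429.9, 92.2, 75.2]
ee_rot: [-3.139, -0.085, -0.008]
ft_force: [-0.9, 1.6, 13.8]
finger_gap: 11.0
gripper_force: 15.0
```

Call:
step_arm(steps=[[0.35,[0,0,-0.002],0],[0.35,[0,0,-0.002],0],[0.35,[0,0,-0.002],0],[0.35,[0,0,-0.002],0],[0.35,[0,0,-0.02],0],[0.35,[0,0,-0.045],0],[0,[0,0,-0.055],0],[0,[0,0,-0.055],0]])

```text
time_s: 21.07
position: [428.2, 91.0, 130.2]
ee_rot: [-3.14, -0.084, -0.005]
ft_force: [-0.4, -0.3, 0.3]
finger_gap: 19.9
gripper_force: 0.0
```

Call:
step_arm(steps=[[0,[0,0,0],0],[0,[0,0,0],0],[0,[0,0,0.005],0],[0,[0,0,0.01],0],[0,[0,0,0.015],0],[0,[0,0,0.018],0]])

```text
time_s: 21.57
position: [426.1, 90.6, 109.2]
ee_rot: [3.14, 0.085, -0.003]
ft_force: [0.6, -0.6, 0.6]
finger_gap: 0.4
gripper_force: 0.0
```

Call:
step_arm(steps=[[0,[0.002,0,0.003],0],[0,[0.002,0,0.005],0],[0,[0.002,0,0.007],0],[0,[0.002,0,0.007],0]])

```text
time_s: 21.9
position: [428.0, 90.9, 105.7]
ee_rot: [3.139, 0.085, -0.004]
ft_force: [-15.6, -3.2, 47.6]
finger_gap: 0.2
gripper_force: 23.5
```

Call:
step_arm(steps=[[0,[0,0,-0.02],0],[0,[0,0,-0.06],0],[0,[0,0,-0.1],0],[0,[0,0,-0.14],0],[0,[0,0,-0.16],0],[0,[0,0,-0.16],0]])

```text
time_s: 22.4
position: [431.8, 91.7, 268.0]
ee_rot: [-3.138, -0.084, -0.014]
ft_force: [1.1, 0.2, 0.5]
finger_gap: 0.4
gripper_force: 0.0
```

```bash
python3 -c "
from h import *
st()
s=r.snapshot('side'); cv2.imwrite('pics/side7.png',cv2.resize(s['color'][200:380,170:420],None,fx=3.2,fy=3.2))
print([(t,[(np.round(d['position'],1).tolist(),round(d['conf'],2)) for d in r.landmark_of(s,t)[:2]]) for t in ['bottle_three_mid','bottle_three','lid_three_pull']])"
```

```text
22.4 [431.8  91.7 268. ] [-3.138 -0.084 -0.014] F [1.1 0.2 0.5] 0.353133750934422 0.0 [-0.19  0.14 -0.13  2.03  0.02  0.96 -1.85]
[[0.999, 0.054, 0.009], [0.054, -0.999, 0.002], [0.009, -0.002, -1.0]]
[('bottle_three_mid', [([442.0, -263.1, 16.6], 0.78)]), ('bottle_three', [([436.7, -223.9, 20.4], 0.74), ([673.1, 247.7, -2.7], 0.33)]), ('lid_three_pull', [([429.6, 90.0, 90.8], 0.72)])]
```

View pics/side7.png

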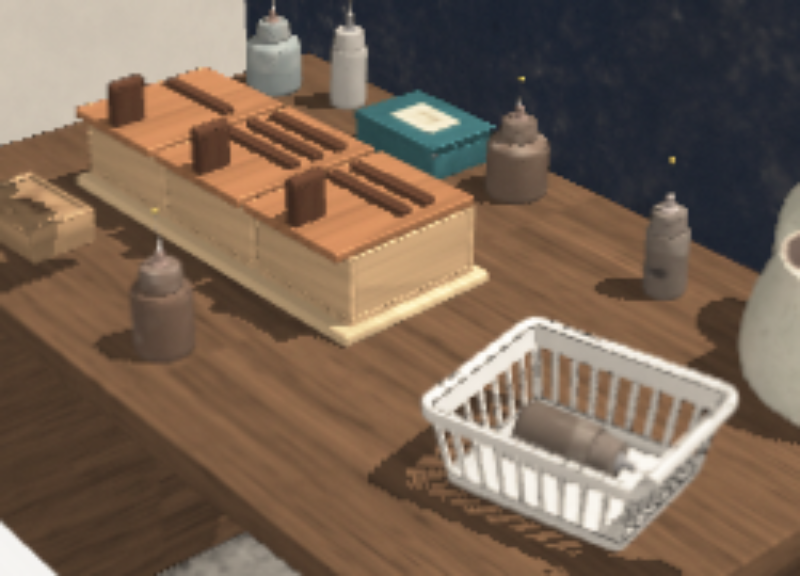

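All three lids are shut flush. The bottle lies in the basket (crop 575,435), and the bystander bottles still stand where they were.

```bash
python3 -c "
from h import *
print(r.job_done())"
```

```text
the job is handed in; nothing more can be done
None
```

I handed the job in at about 22 s: the three-bar lid was swung to about 99° of its 100° stop, the bottle is lying released in the basket, and the last picture shows all three lids shut and the bystanders standing; no verdict came back.

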